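# Knock home the sprung locking pegs of the lens nest

## Robot

A 7-joint arm with a two-finger parallel gripper is mounted at the origin on a cart in front of the work surface, level with it; the furniture and walls round the work are solid. World frame = base frame: x ahead of the robot, y to its left, z up, the work surface at z = 0. Lengths are in m, angles in rad, forces in N, time in s.
With the tool pointing down it reaches from about 0.4 to 0.85 m from the base axis. Payload 10.4 kg.
Tool frame: the origin (TCP) lies midway between the tips of the shut fingers; the grasp point (between the pads) lies 19 mm behind it; z points along the fingers, x is the direction in which the jaws open and shut, and the axes are right-handed (so a half turn about z gives the same grasp; the last joint's range is limited). The gripper opens to 85 mm and grips with 20 to 120 N. Pads are 22 mm wide; open, the fingers measure 114 mm over their backs; the gripper's body (76 mm by 85 mm) begins 54 mm behind the grasp point. The pads swing forward as they close: fully open they stand 13 mm farther back than shut.
Start: joints at [1.226, 0.332, -0.065, 1.46, 0.022, 1.35, -0.088], TCP at [0.198, -0.593, 0.231] pointing down, gripper open.
Joint ranges: [-2.6, 2.6], [-0.5, 2.12], [-1.47, 1.34], [0.16, 2.42], [-1.27, 4.41], [0.06, 2.06], [-2.6, 2.6]. Speed limits (rad/s): [2.22, 2.22, 2.79, 2.79, 3.14, 3.14, 3.14].

## Interface

Orientations are given as a unit quaternion [x, y, z, w].
In Python, from workcell import monitor, eyes, ticket, models gives the robot as it stands.
- The arm moves only by the tool servo_tool, never from a script. Its argument "motion" is a list of rows, each a list of 7 numbers: the opening, from 0 (shut) to 1 (fully open), then the shift along the tool's x, y, z in m, then the turn, a rotation vector about the tool's x, y, z in degrees. In form: [[fingers, tx, ty, tz, rx, ry, rz], ...]. A call has 1 to 20 rows; each row is the pose to reach, as a shift and turn from the pose commanded when the call began, along the tool's axes at that moment; what a row does not reach only later rows make up. A row lasts 1/8 s, in which the tool goes at most 62.5 mm and 10.7 degrees, less where a joint would pass 70% of its speed; a pose out of reach is approached as far as the arm can. A call with a gripper value outside its range is refused whole. The fingers move at their own pace and stop on an object; "grip_force" is the grip in N (left out, the last holds). Time passes only in rows, so rows that repeat a pose let the fingers close. It gives the time, the measured TCP pose, the force and the opening at its end, in the units of the state.
- monitor.get_obs(): the state, without advancing time (a new reading comes with each control period).
- eyes.camera(name): name is "scene" or "top" or "wrist"; returns (picture, depth): 400x640x3 uint8, blue, green, red; 400x640 float32, m along the optical axis (not along the pixel's ray), 0 where there is no reading.
- eyes.camera_info(name): a dict with "intrinsics" (3x3 intrinsics, pixels), "k1" (the pictures are not rectified: a ray, as slopes to the right and down, at radius r is drawn at 1 + k1 r^2 times it, then the intrinsics apply), "extrinsics" (4x4, takes a point from world to camera coordinates); the wrist camera has in their place "tool_from_camera" (4x4, takes a point from camera to tool coordinates, whose origin is the TCP and whose axes are the tool frame's). Camera axes: x right, y down, z forward; pixel columns grow to the right and rows downward; lengths in m; the calibration is good to about 2 mm. A picture is of the moment at which its call begins: read the wrist's pose just before it. camera_info takes no time and is no camera call.
- ticket.hand_in(): hands the job in, once; it reports no verdict.
Trained networks look in the newest picture that a camera, given by its name, has taken for a name from the list of things; names that differ only in an ending like _2 or _b are one class to them, and where a whole thing is asked for, a point or a joint stands for the part that bears it (a point fixed in the world has none). Each returns a list of dicts, best first, with "confidence" (0 to 1); they miss things now and then, are a little off and sometimes report something else, mostly with a low value. They report only what shows in the picture. A call takes as long as a camera call.
- models.boxes_of(camera, thing): "point" ([x, y, z] in m, in the coordinates of the camera as it stood for that picture, good to about 4 mm: the middle of the surface that is visible of it).
The state is a dict: "clock": time; "joint_pos": joint angles; "joint_velocities": joint speeds; "tau": joint torques, N m; "position": TCP position; "ee_rot": TCP orientation; "ft_force": force on the tool from outside, world axes, zero at the start; "torque": the same for the moment, N m; "grip_width": opening from 0.0 (shut) to 1.0 (fully open).
Only numpy, scipy, OpenCV 4.12 (cv2) and the standard library are available. Lean on these libraries where they do the work, as an engineer would, in place of code of your own. Each camera call takes 0.05 s, during which the arm holds its last target. There are 200 camera calls.

## Task

Pick up the mallet and lock the lens nest plate by knocking its two sprung pegs fully home with brisk taps of the mallet face: the stout peg first, then the slim one. How deep a peg goes is not marked; it is home when it stops dead, so feel for that and do not pound on it afterwards. Then stand the mallet back on its face on the bare mat, and leave the bottles and the loose lens alone.

Things in the scene. Friction and masses are not known exactly. Their poses are not given: they have to be found in the camera images.
- mallet: white-faced mallet, 0.3 kg, standing on one face. Origin: centre of the round head, 28 mm above the mat. z runs along the head (44 mm diameter, 56 mm long, a flat face at each end, 28 mm from the origin); the wooden handle points along -x, its axis through the origin, from 20 to 144 mm away, 18 mm wide (y), 24 mm high. The weight is in the head: grip the handle about 40 mm from the origin, firmly
- nest_plate: aluminium plate screwed to the mat, 110 (x) x 200 (y) x 14 mm, origin at the centre of its underside, z up; in its middle a low black nest, 72 mm across, with a lens on it whose top is 33 mm above the mat. The two guides stand 65 mm from its middle along +y and -y; which is on which side varies
- guide_stout: dark steel sleeve fixed on the plate, 37 mm diameter (foot 42 mm), 36 mm high, origin at the centre of its underside (14 mm above the mat), z up; carries the stout peg
- guide_slim: the same sleeve, carrying the slim peg
- peg_stout: upright steel peg, 28 mm diameter; slides straight down in its guide against a spring and friction (about 7 to 13 N) and stays where it is left. Origin: centre of its flat top, which is struck. At the start its top is 30 to 36 mm above the guide's rim; when home, somewhere between 8 and 20 mm above it, to be found by feel
- peg_slim: the same, 16 mm diameter; top 28 to 34 mm above the guide's rim at the start, somewhere between 8 and 20 mm when home
- bottle: small bottle, 34 mm diameter, 110 mm high, upright, loose; origin at the centre of its underside
- spray: bottle, 42 mm diameter, 155 mm high, upright, loose; origin at the centre of its underside
- loose_lens: loose lens blank on the mat, 69 mm diameter, 8 mm thick; origin at the centre of its underside

How it is judged:
On the way, in this order (a step that is already met when the one before it is completed fails the run):
1. the mallet is picked up, its head more than 40 mm clear of the mat (height (world z) of mallet above 0.068 m), for 0.2 s.
2. the stout peg is struck with the mallet: it moves faster than 0.04 m/s under it (contact force between mallet and peg_stout above 2 N and linear speed of peg_stout above 0.04 m/s).
3. the stout peg is home (within 2 mm) and has stopped dead under the mallet, felt with at least 15 N (z of peg_stout in the frame of guide_stout below 0.0498 m and contact force between mallet and peg_stout above 15 N and linear speed of peg_stout below 0.02 m/s).
4. the slim peg is struck with the mallet: it moves faster than 0.04 m/s under it (contact force between mallet and peg_slim above 2 N and linear speed of peg_slim above 0.04 m/s).
5. the slim peg is home (within 2 mm) and has stopped dead under the mallet, felt with at least 15 N (z of peg_slim in the frame of guide_slim below 0.0538 m and contact force between mallet and peg_slim above 15 N and linear speed of peg_slim below 0.02 m/s).
At the end, for the whole second after the job is handed in: Both pegs are home (within 2 mm of their end stops) and the mallet stands still on a face on the mat (head centre 22 to 35 mm above the mat, tilted less than 0.15 rad), off the nest plate (z of peg_stout in the frame of guide_stout below 0.0498 m and z of peg_slim in the frame of guide_slim below 0.0538 m and height (world z) of mallet between 0.022 and 0.035 m and angle between mallet's own z axis and vertical below 0.15 rad and linear speed of mallet below 0.02 m/s and contact force between mallet and nest_plate below 0.1 N); the robot touches nothing.
It fails at once if a peg is pounded or pressed with more than 200 N (contact force between mallet and peg_stout above 200 N or contact force between mallet and peg_slim above 200 N).
It fails at once if a peg is pushed with the gripper instead of the mallet (over 3 N) (contact force between any of the arm, the fingers and peg_stout above 3 N or contact force between any of the arm, the fingers and peg_slim above 3 N).
It fails at once if the slim peg is driven more than 5 mm before the stout one is home (distance of peg_slim from where it was at the start of the episode above 0.005 m and not (z of peg_stout in the frame of guide_stout below 0.0498 m)).
It fails at once if a bottle or the loose lens is pushed more than 20 mm (distance of any of bottle, loose_lens, spray from where it was at the start of the episode above 0.02 m).
It also fails if it takes over 51 s, if anything falls off the work surface, if the arm or the gripper's body presses on something with over 40 N, if the wrist force passes 120 N, or if a joint passes its speed limit or range.

## Working session

There is one attempt and no reset: what is moved stays moved. The work goes in short steps, Python scripts to look and compute and a tool call to move; the robot and the scene stay as the last step left them, time stands still between calls to the robot, and variables do not carry over. Pictures are saved under pics/ and viewed, about 8 in all and at most 12, crops included, and the job is handed in when it is done.

Besides the shell and the picture viewer there is one more tool, called as name(argument=value, ...) on one line, values as JSON. servo_tool: Moves the arm, as the interface text tells. Its arguments: {"type":"object","properties":{"motion":{"type":"array"},"grip_force":{"type":"number"}},"required":["motion"]}

```bash
mkdir -p pics; cat > h.py <<'E'
import numpy as np, cv2
from scipy.spatial.transform import Rotation as R
from workcell import monitor, eyes, ticket, models
def T_wc(cam):
    i=eyes.camera_info(cam)
    if 'extrinsics' in i: return np.linalg.inv(np.array(i['extrinsics']))
    o=monitor.get_obs(); T=np.eye(4); T[:3,:3]=R.from_quat(o['ee_rot']).as_matrix(); T[:3,3]=o['position']
    return T@np.array(i['tool_from_camera'])
def look(cam,name=None):
    T=T_wc(cam); p,d=eyes.camera(cam)
    if name: cv2.imwrite('pics/'+name,p)
    return T,p,d
def cloud(cam,T,d):
    i=eyes.camera_info(cam); K=np.array(i['intrinsics']); h,w=d.shape
    u,v=np.meshgrid(np.arange(w),np.arange(h))
    q=cv2.undistortPoints(np.stack([u,v],-1).reshape(-1,1,2).astype(np.float64),K,np.array([i['k1'],0,0,0.])).reshape(h,w,2)
    P=np.dstack([q[...,0]*d,q[...,1]*d,d]); W=P@T[:3,:3].T+T[:3,3]; W[d==0]=np.nan
    return W
def pix(cam,T,X):
    i=eyes.camera_info(cam); Ti=np.linalg.inv(T)
    return cv2.projectPoints(np.array(X,float).reshape(-1,1,3),cv2.Rodrigues(Ti[:3,:3])[0],Ti[:3,3],np.array(i['intrinsics']),np.array([i['k1'],0,0,0.]))[0].reshape(-1,2)
E
python3 - <<'E'
from h import *
o=monitor.get_obs(); print(o)
for c in ['top','scene']:
    T,p,d=look(c,c+'0.png'); W=cloud(c,T,d); np.save(c+'0.npy',W)
    print(c,T[:3,3].round(3),T[:3,2].round(2))
    for n in ['mallet','nest_plate','guide_stout','guide_slim','peg_stout','peg_slim','bottle','spray','loose_lens']:
        for r in models.boxes_of(c,n)[:2]:
            X=T[:3,:3]@np.array(r['point'])+T[:3,3]; print(n,round(r['confidence'],2),X.round(3),pix(c,T,X).round()[0])
E
```

```text
{'clock': 0.0, 'joint_pos': array([ 1.22643085,  0.33285033, -0.06471818,  1.4609682 ,  0.02161818,
        1.34993109, -0.08850375]), 'joint_velocities': array([ 0.00059433,  0.00133477, -0.00070095,  0.00058927, -0.00030537,
       -0.0004617 , -0.00030067]), 'tau': array([-1.35674276e-03, -6.25447440e+01,  4.81367391e-02, -3.91603267e+01,
        1.60418241e-02,  1.00167838e-02,  2.53716536e-05]), 'position': array([ 0.19752313, -0.59254732,  0.23051662]), 'ee_rot': array([ 8.11257729e-01, -5.84688263e-01, -6.15637507e-04, -3.92842782e-04]), 'ft_force': array([0.44189903, 0.55748125, 0.07261682]), 'torque': array([ 0.03417892, -0.04128902,  0.02818104]), 'grip_width': 1.00192231571642}
top [ 0.482 -0.121  0.938] [ 0.12  0.01 -0.99]
mallet 0.86 [ 0.449 -0.275  0.038] [390. 260.]
nest_plate 0.75 [ 0.531 -0.018  0.013] [284. 229.]
guide_stout 0.66 [ 0.542 -0.081  0.075] [308. 222.]
guide_slim 0.7 [0.525 0.05  0.051] [254. 231.]
bottle 0.78 [ 0.688 -0.135  0.082] [330. 160.]
spray 0.74 [ 0.722 -0.016  0.109] [278. 143.]
loose_lens 0.92 [ 0.703 -0.226  0.008] [365. 160.]
scene [ 0.34  -0.667  0.751] [ 0.3   0.61 -0.73]
mallet 0.86 [ 0.45  -0.284  0.039] [275. 316.]
nest_plate 0.79 [ 0.519 -0.027  0.009] [259. 212.]
guide_stout 0.64 [ 0.536 -0.087  0.052] [277. 215.]
guide_slim 0.63 [0.52  0.04  0.048] [247. 179.]
peg_stout 0.69 [ 0.537 -0.084  0.075] [276. 207.]
peg_slim 0.53 [ 0.721 -0.028  0.082] [345. 159.]
peg_slim 0.49 [0.52  0.045 0.07 ] [245. 170.]
bottle 0.56 [ 0.695 -0.151  0.059] [362. 209.]
spray 0.67 [ 0.724 -0.03   0.082] [347. 159.]
loose_lens 0.76 [ 0.698 -0.23   0.007] [382. 252.]
```

View pics/top0.png

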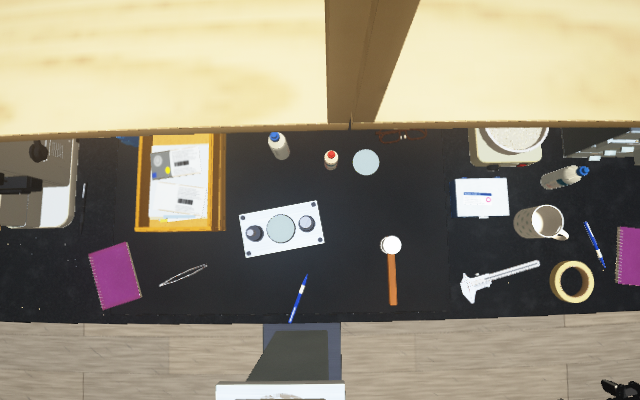

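View pics/scene0.png

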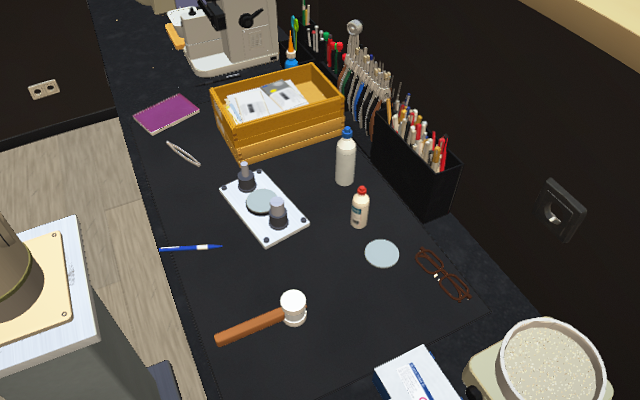

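The pictures show the mallet head at top px (391,245) with its handle pointing towards the robot. The stout peg is on the -y side (308,222) and the slim one on the +y side (254,231). The bottles are at (331,158) and (279,145), the loose lens at (366,162), all beyond the working area. Next I'll take exact positions from depth.

```bash
python3 - <<'E'
from h import *
for c in ['top','scene']:
    W=np.load(c+'0.npy').reshape(-1,3); x,y,z=W.T
    print(c,'mat z',np.nanmedian(z[(abs(x-.6)<.04)&(abs(y+.25)<.03)]).round(4))
    m=(abs(x-.4)<.15)&(abs(y+.28)<.07)
    H=W[m&(z>.046)&(z<.07)]; print('head',len(H),np.median(H,0).round(4),H[:,:2].min(0).round(3),H[:,:2].max(0).round(3), cv2.minEnclosingCircle(H[:,:2].astype(np.float32)))
    B=W[m&(z>.025)&(z<.046)&(x<.45)]; print('handle',len(B),B.mean(0).round(4),cv2.minAreaRect(B[:,:2].astype(np.float32)),np.median(B[:,2]),B[:,:2].min(0),B[:,:2].max(0),cv2.fitLine(B[:,:2].astype(np.float32),cv2.DIST_HUBER,0,.01,.01).ravel())
    for n,cx,cy in [('stout',.54,-.083),('slim',.523,.046)]:
        P=W[(np.hypot(x-cx,y-cy)<.035)&(z>.068)]; print(n,len(P),np.median(P,0).round(4),P.max(0).round(4),P.min(0).round(4))
        G=W[(np.hypot(x-cx,y-cy)<.035)&(z>.044)&(z<.055)]; print(' rim',len(G),cv2.minEnclosingCircle(G[:,:2].astype(np.float32)),np.median(G[:,2]))
    Pl=W[(abs(x-.53)<.1)&(abs(y+.018)<.14)&(z>.009)&(z<.02)]; print('plate',cv2.minAreaRect(Pl[:,:2].astype(np.float32)),np.median(Pl[:,2]))
E
```

```text
top mat z 0.6476
head 275 [ 0.4853 -0.2766  0.056 ] [ 0.464 -0.299] [ 0.506 -0.256] ((0.48584792017936707, -0.2772386968135834), 0.02229948714375496)
handle 365 [ 0.3978 -0.2768  0.0384] ((0.3970905542373657, -0.27818864583969116), (0.10501446574926376, 0.018939832225441933), 1.044083833694458) 0.03920513225719835 [ 0.34445308 -0.28827137] [ 0.44947651 -0.26835047] [ 0.99993557  0.01135138  0.3978209  -0.27680418]
stout 116 [ 0.5421 -0.0737  0.0807] [ 0.5561 -0.062   0.0843] [ 0.5288 -0.0874  0.0688]
 rim 62 ((0.5427036881446838, -0.07393316179513931), 0.018308520317077637) 0.05011283609610678
slim 44 [0.5212 0.0536 0.0831] [0.5283 0.0611 0.0864] [0.5143 0.0471 0.068 ]
 rim 139 ((0.5203395485877991, 0.05474402382969856), 0.01875360682606697) 0.05032855734235464
plate ((0.5318257808685303, -0.00909348577260971), (0.11039217561483383, 0.20081819593906403), 9.560028076171875) 0.014191018051567639
scene mat z 0.0005
head 508 [ 0.4846 -0.2816  0.0563] [ 0.464 -0.3  ] [ 0.507 -0.257] ((0.48516571521759033, -0.2784660756587982), 0.022697074338793755)
handle 812 [ 0.3952 -0.2825  0.0372] ((0.3956153094768524, -0.27990806102752686), (0.10846444219350815, 0.019994456321001053), 0.8732051253318787) 0.03880596578176554 [ 0.34143656 -0.29020165] [ 0.44999355 -0.27004163] [ 0.9998873   0.01501193  0.3929238  -0.284334  ]
stout 168 [ 0.5401 -0.0799  0.0793] [ 0.5547 -0.0609  0.0829] [ 0.5272 -0.0908  0.0681]
 rim 111 ((0.5405312180519104, -0.07768537849187851), 0.01871466636657715) 0.04954629876397221
slim 68 [0.5207 0.0483 0.0811] [0.5288 0.0605 0.0865] [0.5133 0.0433 0.0684]
 rim 148 ((0.52202969789505, 0.049984369426965714), 0.02045913226902485) 0.049443903050519156
plate ((0.530872642993927, -0.012824788689613342), (0.1097860261797905, 0.2013585865497589), 9.386247634887695) 0.013847493586637338
```

```bash
cat >> h.py <<'E'
def rel(pos,xdeg,tilt=None):
    "shift and turn in tool axes to put the TCP at pos, tool down, tool x at world angle xdeg"
    o=monitor.get_obs(); r=R.from_quat(o['ee_rot']); a=np.deg2rad(xdeg)
    x=np.array([np.cos(a),np.sin(a),0]); z=np.array([0,0,-1.]); G=R.from_matrix(np.c_[x,np.cross(z,x),z])
    return r.inv().apply(np.array(pos)-o['position']).round(4),(r.inv()*G).as_rotvec(degrees=True).round(2)
E
python3 -c "
from h import *
print(rel([.4455,-.2785,.13],-89.1))"
```

```text
(array([-0.2199, -0.3345,  0.1013]), array([-0.  , -0.  , 17.54]))
```

servo_tool(motion=[[1,-0.03,-0.045,0.0,0,0,4],[1,-0.06,-0.09,0.02,0,0,8],[1,-0.09,-0.135,0.04,0,0,12],[1,-0.12,-0.18,0.06,0,0,15],[1,-0.15,-0.225,0.08,0,0,17.5],[1,-0.18,-0.27,0.1,0,0,17.5],[1,-0.205,-0.31,0.101,0,0,17.5],[1,-0.22,-0.3345,0.101,0,0,17.5],[1,-0.22,-0.3345,0.101,0,0,17.5],[1,-0.22,-0.3345,0.101,0,0,17.5]], grip_force=120)

```text
clock: 2.25
position: [0.445, -0.2792, 0.1304]
ee_rot: [0.713, -0.702, 0.0, 0.0]
ft_force: [0.1, -1.5, 0.3]
grip_width: 1.002
```

```bash
python3 - <<'E'
from h import *
T,p,d=look('wrist','w1.png'); W=cloud('wrist',T,d).reshape(-1,3); x,y,z=W.T
m=(abs(x-.4)<.15)&(abs(y+.28)<.05)
H=W[m&(z>.048)&(z<.065)]
if len(H): print('head',len(H),np.median(H,0).round(4),cv2.minEnclosingCircle(H[:,:2].astype(np.float32)))
B=W[m&(z>.033)&(z<.046)&(x<.46)]
print('handle',len(B))
if len(B): print(np.median(B,0),cv2.minAreaRect(B[:,:2].astype(np.float32)),B.min(0),B.max(0))
o=monitor.get_obs();print(o['clock'],o['position'],rel([.4455,-.2785,.009],-89.1),o['ft_force'])
E
```

```text
head 3659 [ 0.4876 -0.2769  0.055 ] ((0.4864566922187805, -0.2767929434776306), 0.021981781348586082)
handle 3204
[ 0.40858898 -0.27763084  0.03853829] ((0.4019301235675812, -0.277683824300766), (0.11623667925596237, 0.017949178814888), 0.6443063616752625) [ 0.34388894 -0.28710528  0.03313822] [ 0.45999631 -0.26829672  0.04115443]
2.3 [ 0.44475122 -0.27948307  0.13031181] (array([-0.001 , -0.0008,  0.1213]), array([ 0.01, -0.03, -0.05])) [ 0.39967933 -0.43540787 -0.29640402]
```

View pics/w1.png

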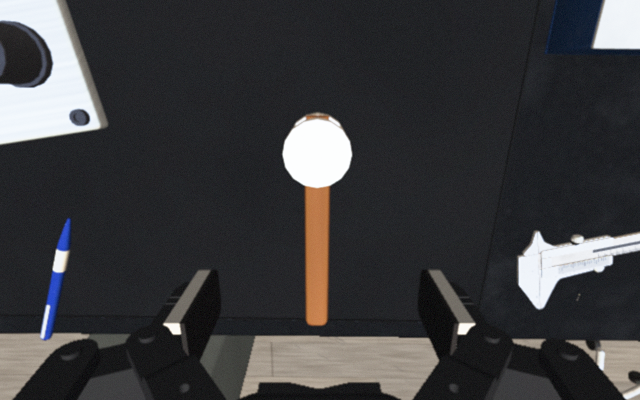

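The mallet head is at (317,153) with the handle straight down the middle, between the open fingers. Descend and grip.

servo_tool(motion=[[1,-0.002,-0.002,0.04,0,0,0],[1,-0.002,-0.002,0.08,0,0,0],[1,-0.002,-0.002,0.11,0,0,0],[1,-0.002,-0.002,0.12,0,0,0],[1,-0.002,-0.002,0.12,0,0,0],[0,-0.002,-0.002,0.12,0,0,0],[0,-0.002,-0.002,0.12,0,0,0],[0,-0.002,-0.002,0.12,0,0,0],[0,-0.002,-0.002,0.12,0,0,0],[0,-0.002,-0.002,0.12,0,0,0],[0,-0.002,-0.002,0.12,0,0,0]], grip_force=120)

```text
clock: 3.68
position: [0.4477, -0.2767, 0.011]
ee_rot: [0.713, -0.701, 0.0, 0.0]
ft_force: [-1.5, 0.5, 5.4]
grip_width: 0.193
```

```bash
python3 - <<'E'
from h import *
o=monitor.get_obs();print(o['clock'],o['position'],o['ft_force'],o['torque'],o['grip_width'])
E
```

```text
3.675 [ 0.44769931 -0.27668039  0.01096577] [-1.51610231  0.48369453  5.38395146] [0.14774284 0.28917304 0.03096954] 0.19309668569313557
```

servo_tool(motion=[[0,0,0,-0.03,0,0,0],[0,0,0,-0.07,0,0,0],[0,0,0,-0.11,0,0,0],[0,0,0,-0.13,0,0,0],[0,-0.03,-0.01,-0.13,0,0,0],[0,-0.07,-0.02,-0.13,0,0,0],[0,-0.11,-0.03,-0.13,0,0,0],[0,-0.15,-0.043,-0.13,0,0,0],[0,-0.18,-0.053,-0.13,0,0,0],[0,-0.2015,-0.058,-0.13,0,0,0],[0,-0.2015,-0.058,-0.13,0,0,0],[0,-0.2015,-0.058,-0.13,0,0,0],[0,-0.2015,-0.058,-0.13,0,0,0]], grip_force=120)

```text
clock: 5.3
position: [0.5018, -0.075, 0.1401]
ee_rot: [0.712, -0.702, -0.0, 0.0]
ft_force: [0.6, -0.4, -5.1]
grip_width: 0.191
```

```bash
python3 - <<'E'
from h import *
o=monitor.get_obs();print(o['clock'],o['position'],o['ft_force'],o['torque'],o['grip_width'])
for c in ['top','wrist']:
    T,p,d=look(c,c+'2.png'); W=cloud(c,T,d).reshape(-1,3); x,y,z=W.T
    H=W[(np.hypot(x-.542,y+.0745)<.04)&(z>.15)&(z<.19)]
    if len(H)>9: print('head',len(H),np.median(H,0).round(4),cv2.minEnclosingCircle(H[:,:2].astype(np.float32)), 'plane',np.linalg.lstsq(np.c_[H[:,:2],np.ones(len(H))],H[:,2],rcond=None)[0].round(3))
    m=(np.hypot(x-.521,y-.0535)<.04)
    print('slim top',np.nanpercentile(z[m],[90,97]),'rim',np.median(W[m&(z>.045)&(z<.056)],0), 'pegpts',np.median(W[m&(z>.07)],0))
E
```

```text
5.3 [ 0.50176645 -0.07500266  0.14011604] [ 0.64138203 -0.40977245 -5.07442486] [-0.00485364  0.10026292 -0.00922676] 0.1910218321369814
slim top nan rim [nan nan nan] pegpts [nan nan nan]
head 19164 [ 0.5398 -0.0744  0.1839] ((0.5302224159240723, -0.07479555904865265), 0.03316180408000946) plane [ 0.067 -0.008  0.145]
slim top [0.06922169 0.08240627] rim [0.52670253 0.04783607 0.0490087 ] pegpts [0.5230997  0.05078828 0.08187517]
  return np.nanmean(a, axis, out=out, keepdims=keepdims)
  return _methods._mean(a, axis=axis, dtype=dtype,
  ret = um.true_divide(
```

View pics/wrist2.png

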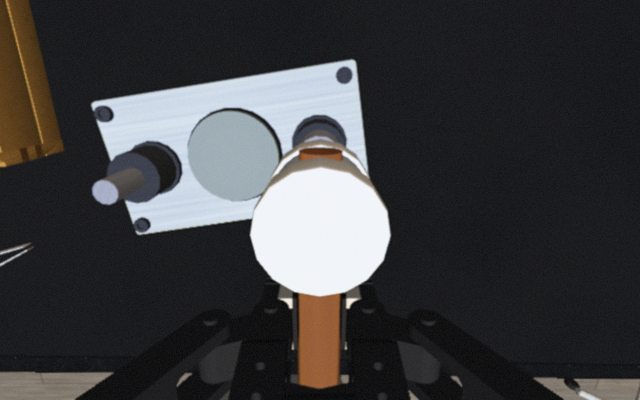

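The mallet head (320,230) hangs over the stout peg. The guide shows behind it at (320,132), and the slim peg stands clear at (105,190). First tap, stopping short of the earliest possible end stop.

servo_tool(motion=[[0,0,0,0.016,0,0,0],[0,0,0,0.034,0,0,0],[0,0,0,0.047,0,0,0],[0,0,0,0.057,0,0,0]], grip_force=120)

```text
clock: 5.9
position: [0.5017, -0.0739, 0.0826]
ee_rot: [0.713, -0.701, -0.0, 0.0]
ft_force: [-5.4, 0.3, 6.7]
grip_width: 0.188
```

```bash
python3 - <<'E'
from h import *
o=monitor.get_obs();print(o['clock'],o['position'],o['ee_rot'],o['ft_force'],o['torque'],o['grip_width'])
E
```

```text
5.9 [ 0.50172922 -0.07394359  0.08258888] [ 7.12886065e-01 -7.01279639e-01 -3.98859837e-04  4.09004189e-04] [-5.4022897   0.30723966  6.66668252] [0.07330659 1.01495126 0.00892403] 0.18771693299954983
```

servo_tool(motion=[[0,0,0,-0.012,0,0,0],[0,0,0,-0.02,0,0,0],[0,0,0,-0.008,0,0,0],[0,0,0,0.004,0,0,0]], grip_force=120)

```text
clock: 6.4
position: [0.5021, -0.0741, 0.0787]
ee_rot: [0.713, -0.701, 0.0, -0.0]
ft_force: [-2.1, -1.1, 8.8]
grip_width: 0.191
```

servo_tool(motion=[[0,0,0,0.002,0,0,0]])

```text
clock: 6.52
position: [0.5022, -0.0741, 0.0768]
ee_rot: [0.713, -0.701, -0.0, 0.0]
ft_force: [-2.8, -0.5, 6.2]
grip_width: 0.19
```

servo_tool(motion=[[0,0,0,0.002,0,0,0]])

```text
clock: 6.65
position: [0.5021, -0.0741, 0.0754]
ee_rot: [0.713, -0.701, 0.0, 0.0]
ft_force: [-4.3, -1.6, 6.2]
grip_width: 0.19
```

servo_tool(motion=[[0,0,0,0.0015,0,0,0]])

```text
clock: 6.78
position: [0.5021, -0.0741, 0.074]
ee_rot: [0.713, -0.701, 0.0, 0.0]
ft_force: [-3.3, -0.0, 7.0]
grip_width: 0.188
```

servo_tool(motion=[[0,0,0,0.001,0,0,0]])

```text
clock: 6.9
position: [0.5022, -0.0741, 0.073]
ee_rot: [0.713, -0.701, 0.0, 0.0]
ft_force: [-2.7, -0.1, 6.0]
grip_width: 0.188
```

servo_tool(motion=[[0,0,0,0.001,0,0,0]])

```text
clock: 7.02
position: [0.5021, -0.0742, 0.0726]
ee_rot: [0.713, -0.701, 0.0, 0.0]
ft_force: [-10.4, 0.1, 21.3]
grip_width: 0.187
```

The force jumped at TCP z 0.0726 (face about 0.061). I'll press slightly to confirm it has stopped dead.

servo_tool(motion=[[0,0,0,0.0007,0,0,0],[0,0,0,0.0007,0,0,0]])

```text
clock: 7.28
position: [0.5021, -0.0742, 0.0726]
ee_rot: [0.713, -0.701, 0.0, 0.0]
ft_force: [-12.4, 0.2, 22.2]
grip_width: 0.188
```

```bash
python3 - <<'E'
from h import *
o=monitor.get_obs();print(o['clock'],o['position'],o['ee_rot'],o['ft_force'],o['torque'])
E
```

```text
7.275 [ 0.50211133 -0.07415358  0.07259617] [ 7.12802294e-01 -7.01364854e-01  2.60206680e-04  4.05925535e-04] [-12.37718917   0.1679276   22.24466718] [ 0.10603681  2.03328617 -0.02639377]
```

servo_tool(motion=[[0,0,0,-0.03,0,0,0],[0,0,0,-0.065,0,0,0],[0,-0.03,0.005,-0.065,0,0,0],[0,-0.075,0.013,-0.065,0,0,0],[0,-0.11,0.018,-0.065,0,0,0],[0,-0.128,0.02,-0.065,0,0,0],[0,-0.128,0.02,-0.065,0,0,0],[0,-0.128,0.02,-0.065,0,0,0]])

```text
clock: 8.28
position: [0.4798, 0.0527, 0.1356]
ee_rot: [0.713, -0.702, -0.0, 0.0]
ft_force: [-0.8, -0.1, -3.9]
grip_width: 0.187
```

```bash
python3 - <<'E'
from h import *
o=monitor.get_obs();print(o['clock'],o['position'],o['ft_force'],o['torque'])
for c in ['top','scene','wrist']:
    T,p,d=look(c,c+'3.png'); W=cloud(c,T,d).reshape(-1,3); x,y,z=W.T
    m=(np.hypot(x-.542,y+.0765)<.011); 
    if m.sum(): print(c,'stout top',m.sum(),np.nanpercentile(z[m],[10,50,90]).round(4))
    H=W[(np.hypot(x-.523,y-.0535)<.05)&(z>.13)&(z<.21)&(x>.51)]
    if len(H)>9:
        H=H[H[:,2]>np.percentile(H[:,2],97)-.008]; print(c,'head',len(H),cv2.minEnclosingCircle(H[:,:2].astype(np.float32)),np.median(H,0), 'plane',np.linalg.lstsq(np.c_[H[:,:2],np.ones(len(H))],H[:,2],rcond=None)[0].round(3))
p=cv2.imread('pics/scene3.png'); cv2.imwrite('pics/scene3c.png',cv2.resize(p[100:260,180:380],None,fx=4,fy=3.75))
E
```

```text
8.275 [0.47982851 0.05270707 0.13561816] [-0.75627128 -0.10807871 -3.92926941] [ 0.01419281  0.09486977 -0.01497346]
top stout top 71 [0.06   0.0624 0.0643]
top head 197 ((0.5201905965805054, 0.052494995296001434), 0.02105954848229885) [0.52530778 0.04827767 0.18057112] plane [0.002 0.033 0.178]
scene stout top 79 [0.0598 0.0617 0.0633]
scene head 203 ((0.5184383392333984, 0.05146973207592964), 0.02329035848379135) [0.52257025 0.0472795  0.18083539] plane [0.003 0.065 0.176]
wrist stout top 1021 [0.0601 0.0609 0.0618]
wrist head 11605 ((0.5193212032318115, 0.05314560979604721), 0.02191794663667679) [0.52465364 0.05310971 0.1796824 ] plane [-0.032 -0.003  0.197]
```

View pics/scene3c.png

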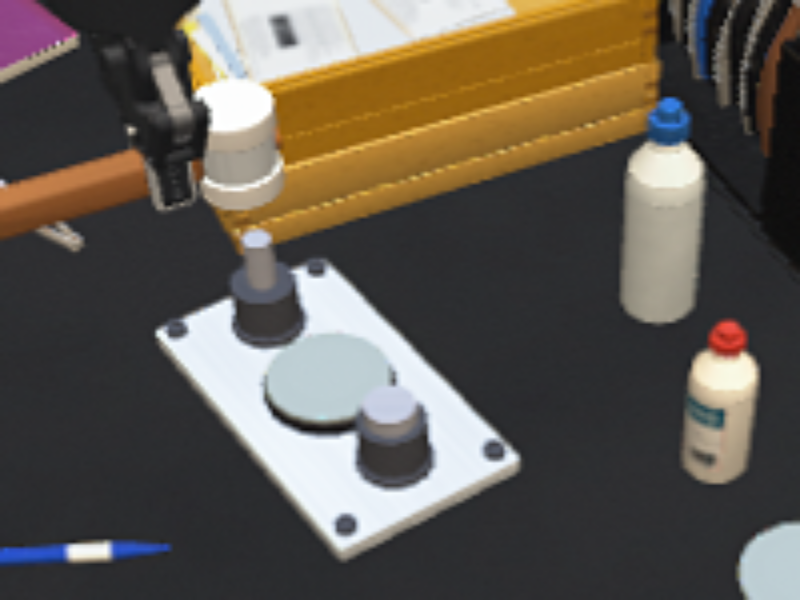

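View pics/wrist3.png

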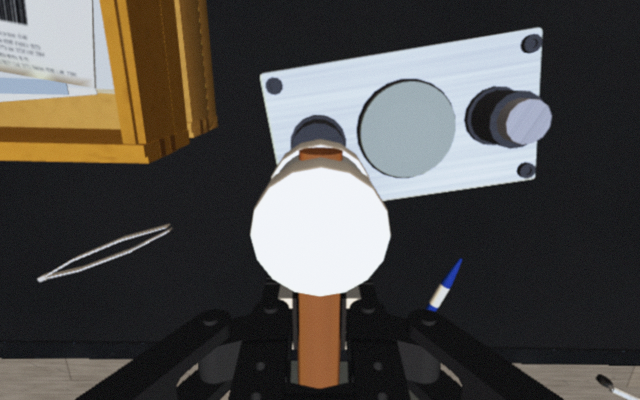

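The scene crop shows the stout peg (390,405) low in its guide, with its top at 0.061–0.062 m, and the slim peg (257,240) still up. The wrist view shows the head (320,230) over the slim peg. Now tap the slim one.

servo_tool(motion=[[0,0,0,0.014,0,0,0],[0,0,0,0.026,0,0,0],[0,0,0,0.038,0,0,0],[0,0,0,0.05,0,0,0]])

```text
clock: 8.93
position: [0.4798, 0.0536, 0.0854]
ee_rot: [0.713, -0.701, -0.0, 0.0]
ft_force: [-4.1, -1.0, 4.5]
grip_width: 0.188
```

servo_tool(motion=[[0,0,0,-0.012,0,0,0],[0,0,0,-0.02,0,0,0],[0,0,0,-0.008,0,0,0],[0,0,0,0.004,0,0,0]])

```text
clock: 9.43
position: [0.4801, 0.0535, 0.0815]
ee_rot: [0.713, -0.701, 0.0, -0.0]
ft_force: [-0.5, -1.7, 6.0]
grip_width: 0.188
```

servo_tool(motion=[[0,0,0,0.0015,0,0,0]])

```text
clock: 9.55
position: [0.4799, 0.0535, 0.0799]
ee_rot: [0.713, -0.701, -0.0, 0.0]
ft_force: [-0.6, -1.2, 2.8]
grip_width: 0.193
```

servo_tool(motion=[[0,0,0,0.001,0,0,0]])

```text
clock: 9.68
position: [0.4799, 0.0535, 0.0796]
ee_rot: [0.713, -0.701, -0.0, 0.0]
ft_force: [-2.6, -1.7, 3.7]
grip_width: 0.187
```

servo_tool(motion=[[0,0,0,0.001,0,0,0]])

```text
clock: 9.8
position: [0.48, 0.0535, 0.0788]
ee_rot: [0.713, -0.701, 0.0, 0.0]
ft_force: [-2.7, -1.3, 3.3]
grip_width: 0.188
```

servo_tool(motion=[[0,0,0,0.001,0,0,0]])

```text
clock: 9.93
position: [0.48, 0.0535, 0.0777]
ee_rot: [0.713, -0.701, 0.0, 0.0]
ft_force: [-2.4, -0.9, 4.2]
grip_width: 0.19
```

servo_tool(motion=[[0,0,0,0.001,0,0,0]])

```text
clock: 10.05
position: [0.4799, 0.0535, 0.0767]
ee_rot: [0.713, -0.701, 0.0, 0.0]
ft_force: [-7.2, -1.2, 11.8]
grip_width: 0.191
```

servo_tool(motion=[[0,0,0,0.001,0,0,0],[0,0,0,0.001,0,0,0]])

```text
clock: 10.3
position: [0.4799, 0.0536, 0.0765]
ee_rot: [0.713, -0.701, 0.0, 0.0]
ft_force: [-10.4, -2.3, 17.7]
grip_width: 0.191
```

servo_tool(motion=[[0,0,0,0.0007,0,0,0],[0,0,0,0.0007,0,0,0]])

```text
clock: 10.55
position: [0.4798, 0.0536, 0.0763]
ee_rot: [0.713, -0.701, 0.0, 0.001]
ft_force: [-13.7, -2.7, 25.0]
grip_width: 0.19
```

Dead stop on the slim peg (25 N, no movement). Lift and carry the mallet back to its bare spot.

servo_tool(motion=[[0,0,0,-0.03,0,0,0],[0,0,0,-0.07,0,0,0],[0,0.03,0.004,-0.07,0,0,0],[0,0.075,0.009,-0.07,0,0,0],[0,0.12,0.014,-0.07,0,0,0],[0,0.165,0.019,-0.07,0,0,0],[0,0.21,0.024,-0.07,0,0,0],[0,0.255,0.03,-0.07,0,0,0],[0,0.3,0.035,-0.07,0,0,0],[0,0.32,0.038,-0.065,0,0,0],[0,0.33,0.038,-0.045,0,0,0],[0,0.33,0.038,-0.01,0,0,0],[0,0.33,0.038,0.02,0,0,0],[0,0.33,0.038,0.04,0,0,0],[0,0.33,0.038,0.04,0,0,0],[0,0.33,0.038,0.04,0,0,0]])

```text
clock: 12.55
position: [0.448, -0.2767, 0.0355]
ee_rot: [0.713, -0.701, 0.0, -0.0]
ft_force: [-0.1, -0.7, -3.2]
grip_width: 0.189
```

```bash
python3 - <<'E'
from h import *
o=monitor.get_obs();print(o['clock'],o['position'],o['ft_force'],o['torque'])
for c in ['top','scene','wrist']:
    T,p,d=look(c,c+'4.png'); W=cloud(c,T,d).reshape(-1,3); x,y,z=W.T
    for n,q in [('stout',(.542,-.0755,.011)),('slim',(.521,.053,.006))]:
        m=(np.hypot(x-q[0],y-q[1])<q[2])
        if m.sum(): print(c,n,m.sum(),np.nanpercentile(z[m],[10,50,90]).round(4))
    H=W[(np.hypot(x-.487,y+.277)<.05)&(z>.05)&(z<.12)&(x>.475)]
    if len(H)>9:
        H=H[H[:,2]>np.percentile(H[:,2],97)-.006]; print(c,'head',len(H),cv2.minEnclosingCircle(H[:,:2].astype(np.float32)),np.median(H,0), 'plane',np.linalg.lstsq(np.c_[H[:,:2],np.ones(len(H))],H[:,2],rcond=None)[0].round(3))
E
```

```text
12.55 [ 0.44797066 -0.2766607   0.03550172] [-0.14577306 -0.68538067 -3.15215654] [-0.01451255  0.08519542 -0.00710543]
top stout 68 [0.0598 0.0623 0.0639]
top slim 25 [0.0587 0.0657 0.068 ]
top head 155 ((0.48955076932907104, -0.27454644441604614), 0.021315041929483414) [ 0.49197874 -0.2703383   0.08048742] plane [-0.     0.005  0.082]
scene head 357 ((0.48820576071739197, -0.2784728407859802), 0.02240138128399849) [ 0.48963195 -0.27967213  0.08135406] plane [-0.002  0.014  0.086]
wrist head 12414 ((0.48726731538772583, -0.2764866054058075), 0.02186519280076027) [ 0.49140175 -0.2764399   0.07987152] plane [-0.015 -0.004  0.086]
```

Both pegs are at their stop heights and the mallet is level. Lower it.

servo_tool(motion=[[0,0,0,0.01,0,0,0],[0,0,0,0.018,0,0,0],[0,0,0,0.022,0,0,0],[0,0,0,0.0235,0,0,0],[0,0,0,0.0235,0,0,0]])

```text
clock: 13.32
position: [0.4475, -0.277, 0.0115]
ee_rot: [0.713, -0.701, 0.0, -0.0]
ft_force: [-1.1, 0.2, -4.1]
grip_width: 0.189
```

servo_tool(motion=[[0,0,0,0.001,0,0,0],[0,0,0,0.001,0,0,0]])

```text
clock: 13.58
position: [0.4477, -0.2771, 0.011]
ee_rot: [0.713, -0.701, 0.0, 0.0]
ft_force: [-2.6, 2.1, 4.6]
grip_width: 0.188
```

Contact with the mat. Open and retreat straight up.

servo_tool(motion=[[0.3,0,0,0,0,0,0],[0.5,0,0,0,0,0,0],[1,0,0,0,0,0,0],[1,0,0,0,0,0,0],[1,0,0,0,0,0,0],[1,0,0,0,0,0,0],[1,0,0,-0.02,0,0,0],[1,0,0,-0.06,0,0,0],[1,0,0,-0.11,0,0,0],[1,0,0,-0.15,0,0,0],[1,0,0,-0.15,0,0,0],[1,0,0,-0.15,0,0,0]])

```text
clock: 15.08
position: [0.447, -0.2768, 0.1597]
ee_rot: [0.713, -0.701, -0.0, 0.0]
ft_force: [-0.3, 0.4, -0.1]
grip_width: 1.002
```

```bash
python3 - <<'E'
from h import *
o=monitor.get_obs();print(o['clock'],o['position'],o['ft_force'],o['grip_width'])
for c in ['scene','wrist','top']:
    T,p,d=look(c,c+'5.png'); W=cloud(c,T,d).reshape(-1,3); x,y,z=W.T
    for n,q in [('stout',(.542,-.0755,.011)),('slim',(.521,.053,.006))]:
        m=(np.hypot(x-q[0],y-q[1])<q[2])
        if m.sum(): print(c,n,m.sum(),np.nanpercentile(z[m],[10,50,90]).round(4))
    H=W[(np.hypot(x-.487,y+.277)<.05)&(z>.046)&(z<.065)]
    if len(H)>9: print(c,'head',len(H),cv2.minEnclosingCircle(H[:,:2].astype(np.float32)),np.median(H,0), 'plane',np.linalg.lstsq(np.c_[H[:,:2],np.ones(len(H))],H[:,2],rcond=None)[0].round(3))
    if c=='top':
        for n in ['bottle','spray','loose_lens']:
            for r in models.boxes_of(c,n)[:1]: print(n,(T[:3,:3]@np.array(r['point'])+T[:3,3]).round(3))
E
```

```text
15.075 [ 0.44702957 -0.27676462  0.15973357] [-0.31417797  0.44589221 -0.14075387] 1.002008134361899
scene head 511 ((0.4860689342021942, -0.27844560146331787), 0.022467367351055145) [ 0.4850172  -0.28096865  0.0562404 ] plane [0.03  0.08  0.064]
wrist stout 731 [0.06   0.0609 0.0619]
wrist head 2904 ((0.4865005612373352, -0.2767791152000427), 0.022154049947857857) [ 0.48759182 -0.27647241  0.05500337] plane [-0.014 -0.001  0.062]
top stout 69 [0.0602 0.0621 0.0641]
top slim 23 [0.0557 0.0659 0.0678]
top head 275 ((0.4857332706451416, -0.2764773666858673), 0.022195545956492424) [ 0.48535653 -0.27607522  0.05586735] plane [-0.013 -0.01   0.059]
bottle [ 0.689 -0.13   0.082]
spray [ 0.724 -0.016  0.11 ]
loose_lens [ 0.704 -0.23   0.006]
```

View pics/scene5.png

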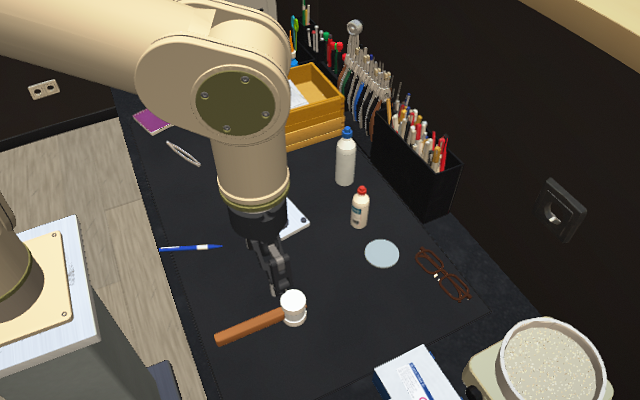

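The mallet stands on its face at (292,305), the gripper is clear of it, and the bottles and lens have not moved.

```bash
python3 -c "
from h import *
print(ticket.hand_in())"
```

```text
the job is handed in; nothing more can be done
None
```

Both pegs are home, the stout one first and then the slim one. The mallet is back standing on its face on the bare mat, and I handed the job in at about 15 s of the 51 s allowed. The hand-in reports no verdict, so the result is judged only by my own checks.

- **Stout peg:** I gave it two brisk taps (commanded at about 0.08–0.1 m/s), then lowered it in small steps to a dead stop. It read about 22 N at the wrist with no further travel, and its top measured 0.061–0.062 m above the mat, close to the 0.0618 m I worked out from the 0.0498 m limit in the task.
- **Slim peg:** I did the same with this one. It stopped dead at about 25 N with its top at about 0.066 m, against about 0.0658 m worked out the same way.
- **Mallet:** It stands level at (0.486, -0.277), with the head top at about 0.056 m. The gripper is open, about 0.15 m above the grip height, and the wrist force is near zero.
- **Bottles and loose lens:** Their measured positions match the first ones to within about 5 mm, which is the networks' accuracy.

No check failed. Peg speed was not measured directly, only inferred from the commanded tap speed. In the last check the slim peg was seen only by the top camera (23 depth points, middle value 0.066 m).

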